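# Refit the dial of the tape dispenser and hold it in to feed

## Task

The black dial has come off the electric tape dispenser and lies on the bench. Pick it up, turn it until its D-shaped bore matches the flat of the dispenser's metal shaft, push it fully home on the shaft without forcing it, and then press dial and shaft all the way down, which feeds the new roll through. Finish with the gripper still on the dial, holding it pressed fully in, and leave everything else on the bench where it is.

Things in the scene. Friction and masses are not known exactly. Their poses are not given: they have to be found in the camera images.
- dial: the loose black dial, standing upright on its open underside: skirt 44 mm across, 18 mm high; on it a bar grip 40 mm long, 13 mm wide, from 18 to 34 mm above the underside (grip across its 13 mm, fingertips just above the skirt). 90 g. Origin: centre of the underside; z up; x along the bar to the end with the white pointer line; the flat of the D-bore is on that +x side
- dial_bore (a point): mouth of the dial's D-bore, on the dial's axis, 3 mm above its underside, axes as the dial's. The bore opens downwards, 12 mm deep, blind: round part 15.2 mm across, flat 2.2 mm from the axis on the +x side
- shaft_tip (a point): centre of the end of the dispenser's upright bright metal D-shaft: 14 mm across, one flat 1.5 mm from the axis, round edge of the end chamfered 1 mm. Its x axis points level out through the flat; the dial goes on only with its x the same way, within about 0.2 rad. Fully home, the dial's underside is 15 mm below this point; only 3 mm while the key does not match
- dial_push (a joint): how far the shaft is pressed down (m): 0 = out, as a spring holds it (about 4 N to start moving), 0.005 = fully in against its stop (about 7 N). It springs out again when let go.
- dial_shaft (a joint): turn of the shaft about its upright axis relative to the dispenser (rad, counter-clockwise from above); 0 = flat towards the dispenser's +x. It turns stiffly (0.06 N m).
- machine: the electric tape dispenser, fixed: grey and black, 220 mm (x) by 130 mm (y). Origin: centre of its underside; outlet with orange lip faces -x, brown roll (top 102 mm high) in the rear half. Black deck 80 mm above the bench; shaft at x -62 mm, y 0, its tip 102 mm above the bench when out; a 4 mm nut round it fits inside the dial. Fully pressed, the dial ends 2 mm above the deck
- tape_black: roll of black tape lying flat, 68 mm across, 19 mm high, origin centre of the underside; a bystander
- glue_stick: standing glue stick with red cap, 24 mm across, 83 mm high, origin centre of the underside; a bystander
- till_roll: standing white paper till roll, 48 mm across, 57 mm high, origin centre of the underside; a bystander
- receipt_pad: receipt pad lying flat, 150 x 93 x 10 mm, origin centre of the underside; a bystander
- tape_measure: yellow tape measure standing on the bench, 28 x 69 x 62 mm, origin centre of the underside; a bystander
Mind the look-alikes: they are no part of the job. What is shaped like the dial but pink or turquoise is not meant.

How it is judged:
By the outcome, as a careful person would: the job done as asked, in the order asked, and still so for the second after the job is handed in, while the arm keeps its last pose, push and grip.
It also fails if it takes over 40 s, if anything falls off the work surface, if the arm or the gripper's body presses on something with over 40 N, if the wrist force passes 120 N, or if a joint passes its speed limit or range.

## Robot

A 6-joint arm with a two-finger parallel gripper is mounted at the origin on a cart in front of the work surface, level with it; the furniture and walls round the work are solid. World frame = base frame: x ahead of the robot, y to its left, z up, the work surface at z = 0. Lengths are in m, angles in rad, forces in N, time in s.
With the tool pointing down it reaches from about 0.275 to 0.75 m from the base axis. Payload 10.2 kg.
Tool frame: the origin (TCP) lies at the very end of the fingers, on their centre line; the grasp point (between the pads) lies 19 mm behind it (manip.grip_depth is the distance from the TCP to the grasp point, in m); z points along the fingers, y is the line along which they close (so a half turn about z gives the same grasp; the last joint's range is limited). The gripper opens to 88 mm and grips with 3 to 60 N. Pads are 18 mm wide; open, the fingers measure 123 mm over their backs; the gripper's body (75 mm by 187 mm) begins 45 mm behind the grasp point.
Start: joints at [1.043, 0.313, 1.498, -0, 1.331, -0.223], TCP at [0.158, 0.501, 0.202] pointing down, gripper open.
Joint ranges: [-2.94, 2.94], [-0.97, 2.17], [0.19, 2.56], [-1.23, 4.37], [0.02, 3.11], [-2.88, 2.88]. Speed limits (rad/s): [2.39, 2.39, 3.01, 3.14, 3.14, 3.14].

## Interface

Orientations are given as a unit quaternion [x, y, z, w].
In Python, from cell import manip gives the robot as it stands.
- The arm moves only by the tool jog_arm, never from a script. Its argument "deltas" is one flat list of numbers, 4 for each row, row after row: the shift along the tool's x, y, z as a fraction of full scale, then the turn about the tool's z as a fraction of full scale. In form: [dx, dy, dz, roll, dx, dy, dz, roll, ...]. A call has 1 to 5 rows; each row shifts and turns the commanded pose from where the row before left it, along the tool's axes as they then stand; what a row does not reach is not made up. Full scale, the value 1, is 0.025 m for a shift and 0.1 rad for a turn. A row lasts 1/12 s, in which the tool goes at most 41.7 mm and 7.16 degrees, less where a joint would pass 70% of its speed; a pose out of reach is approached as far as the arm can. A call with a number of a shift or a turn outside -1 to 1 is refused whole. A call with a gripper value outside its range is refused whole. "hand" is the opening, from 0 (shut) to 1 (fully open), set as the call begins (left out, the last holds). The fingers move at their own pace and stop on an object; "force" is the grip in N (left out, the last holds). Time passes only in rows, so rows that do not move let the fingers close. It gives the time, the measured TCP pose, the force, the opening and the grip force at its end, in the units of the state.
- manip.read_state(): the state, without advancing time (a new reading comes with each control period).
- manip.get_image(name): name is "side" or "top" or "wrist"; returns the picture (480x640x3 uint8, red, green, blue); there is no depth.
- manip.get_calibration(name): a dict with "fx", "fy", "cx", "cy" (pixels), "R" (3x3) and "t" (3): a world point X has camera coordinates R X + t; the wrist camera has in their place "tool_from_camera" (4x4, takes a point from camera to tool coordinates, whose origin is the TCP and whose axes are the flange's). Camera axes: x right, y down, z forward; pixel columns grow to the right and rows downward; lengths in m; the calibration is good to about 2 mm. A picture is of the moment at which its call begins: read the wrist's pose just before it. get_calibration takes no time and is no camera call.
- manip.job_done(): hands the job in; it is judged then, once.
The state is a dict: "time_s": time; "joint_positions": joint angles; "joint_vel": joint speeds; "tau": joint torques, N m; "tool_pos": TCP position; "tool_rot": TCP orientation; "ft_force": force on the tool from outside, world axes, zero at the start; "torque": the same for the moment, N m; "gripper_width": finger opening in m; "grip_force": force on a finger pad.
Only numpy, scipy, OpenCV 4.12 (cv2) and the standard library are available. Lean on these libraries where they do the work, as an engineer would, in place of code of your own. Each camera call takes 0.05 s, during which the arm holds its last target. There are 200 camera calls.

## Working session

There is one attempt and no reset: what is moved stays moved. The work goes in short steps, Python scripts to look and compute and a tool call to move; the robot and the scene stay as the last step left them, time stands still between calls to the robot, and variables do not carry over. Pictures are saved under pics/ and viewed, at most 10 in all, crops included, and the job is handed in when it is done.

Besides the shell and the picture viewer there is one more tool, called after "Request:" as name(argument=value, ...) on one line, values as JSON. jog_arm: Moves the arm, as the interface text tells. Its arguments: {"type":"object","properties":{"deltas":{"type":"array"},"hand":{"type":"number"},"force":{"type":"number"}},"required":["deltas"]}

```bash
mkdir -p pics; python3 - <<'E'
from cell import manip
import cv2,numpy as np
s=manip.read_state(); print(s)
for n in ("top","side","wrist"):
    im=manip.get_image(n); cv2.imwrite(f"pics/{n}0.png",im[:,:,::-1]); print(n,manip.get_calibration(n))
E
```

```text
{'time_s': 0.0, 'joint_positions': array([ 1.04261743e+00,  3.13411043e-01,  1.49840766e+00,  2.98808027e-05,
        1.33099129e+00, -2.23385514e-01]), 'joint_vel': array([ 0.00022938, -0.00043137, -0.00245699,  0.00087253,  0.00072343,
        0.00047357]), 'tau': array([ 5.26010481e-04, -4.02230215e+01, -2.52260631e+01,  6.94211922e-02,
        3.54088575e-02, -7.53240806e-05]), 'tool_pos': array([0.15740307, 0.5005572 , 0.2012921 ]), 'tool_rot': array([ 1.51810969e-01,  9.88409358e-01, -5.60870752e-04, -2.36879690e-04]), 'ft_force': array([ 0.3749508 , -0.17336897, -0.42663449]), 'torque': array([ 0.0078341,  0.0193484, -0.0113266]), 'grip_force': 0.0, 'gripper_width': 0.0881325341866263}
top {'fx': 504.39185012325316, 'fy': 504.39185012325316, 'cx': 319.97001475242536, 'cy': 236.57169478100317, 'R': array([[-0.02814125, -0.99957612, -0.00745945],
       [-0.981991  ,  0.02903932, -0.18668259],
       [ 0.18682007,  0.00207163, -0.98239196]]), 't': array([0.01089222, 0.56461562, 1.29575524])}
side {'fx': 434.122273308274, 'fy': 434.122273308274, 'cx': 317.98032988368163, 'cy': 245.47211311528864, 'R': array([[ 0.95694953, -0.28930703,  0.02343151],
       [-0.11456734, -0.45066093, -0.88531297],
       [ 0.26668693,  0.84451534, -0.46440491]]), 't': array([-0.54928422,  0.14865635,  0.85234194])}
wrist {'fx': 360.0863233973515, 'fy': 360.0863233973515, 'cx': 322.51700665075174, 'cy': 244.2845066726323, 'tool_from_camera': array([[ 5.86308418e-04, -9.50631850e-01, -3.10320388e-01,
         8.08673698e-02],
       [ 9.99999730e-01,  6.94990428e-04, -2.39661266e-04,
         1.03077924e-03],
       [ 4.43499332e-04, -3.10320163e-01,  9.50632000e-01,
        -1.83738834e-01],
       [ 0.00000000e+00,  0.00000000e+00,  0.00000000e+00,
         1.00000000e+00]])}
```

View pics/top0.png

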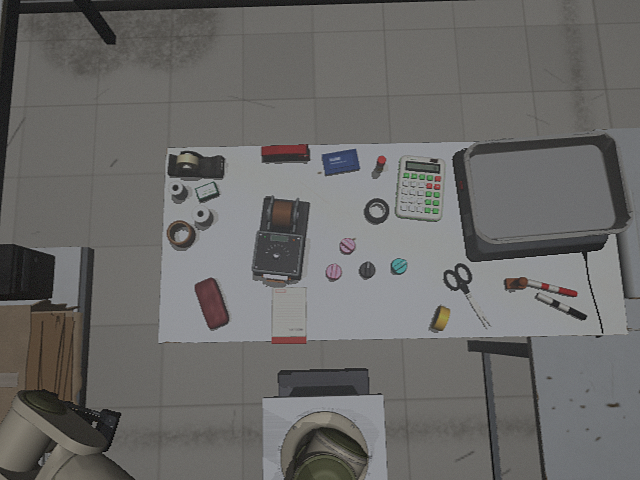

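View pics/side0.png

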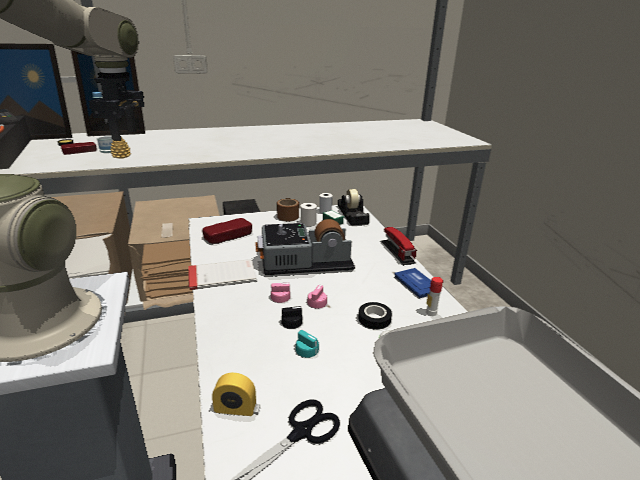

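Top view: pink dials are at (347,245) and (334,271), turquoise at (399,266) and the black one at (367,270). Only the black one fits. In the side view it is at (291,317). The dispenser shaft is near (276,255) in the top view. I'll enlarge both.

```bash
cat > h.py <<'E'
from cell import manip
import cv2,numpy as np
from scipy.spatial.transform import Rotation as Ro
def cam(n,s=None):
    c=manip.get_calibration(n); K=np.array([[c['fx'],0,c['cx']],[0,c['fy'],c['cy']],[0,0,1]])
    if n=="wrist":
        T=np.eye(4);T[:3,:3]=Ro.from_quat(s['tool_rot']).as_matrix();T[:3,3]=s['tool_pos']
        W=np.linalg.inv(T@c['tool_from_camera']); return K,W[:3,:3],W[:3,3]
    return K,np.array(c['R']),np.array(c['t'])
def ray(C,u,v,z):
    K,R,t=C; o=-R.T@t; d=R.T@np.linalg.inv(K)@[u,v,1.]
    return o+d*(z-o[2])/d[2]
def proj(C,X):
    K,R,t=C; p=K@(R@np.array(X)+t); return p[:2]/p[2]
E
python3 - <<'E'
from h import *
im=cv2.imread("pics/top0.png")
a=cv2.resize(im[240:300,330:410],(640,480),interpolation=cv2.INTER_CUBIC)[:,:400+0] if 0 else cv2.resize(im[245:295,342:392],(400,400),interpolation=cv2.INTER_CUBIC)
b=cv2.resize(im[230:280,252:302],(400,400),interpolation=cv2.INTER_CUBIC)
cv2.imwrite("pics/crop1.png",np.clip(np.hstack([a,b])*1.6,0,255).astype(np.uint8))
C=cam("top")
print(ray(C,367,270,.02),ray(C,276,252,.1),ray(C,258,276,.08),ray(C,299,280,.08))
E
```

```text
[ 0.47522794 -0.12992408  0.02      ] [0.51883926 0.10845346 0.1       ] [0.46065373 0.1575541  0.08      ] [0.44723854 0.05181315 0.08      ]
```

View pics/crop1.png

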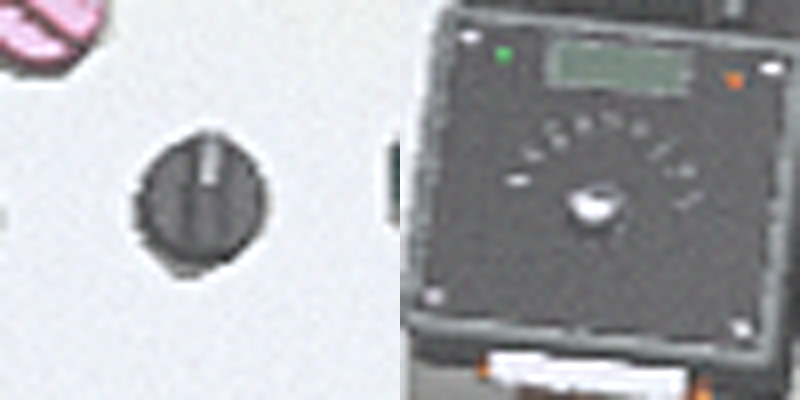

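The crop confirms it: black dial at about (367,270) with its white pointer facing up in the image (world +x). The bright D-shaft tip is at about (276.4,255.6). I'll fly over the shaft first to see its flat.

Request:
jog_arm(deltas=[-0.9, -0.53, -0.2, -0.5, -0.9, -0.53, -0.2, -0.5, -0.9, -0.53, 0, -0.5, -0.9, -0.53, 0, -0.5, -0.9, -0.53, 0, -0.5])

```text
time_s: 0.57
tool_pos: [0.2546, 0.4123, 0.2118]
tool_rot: [0.026, 1.0, -0.0, -0.0]
ft_force: [0.0, 0.1, 0.3]
gripper_width: 0.0883
grip_force: 0.0
```

Request:
jog_arm(deltas=[-1, -0.4, 0, 0, -1, -0.4, 0, 0, -1, -0.4, 0, 0, -1, -0.4, 0, 0, -1, -0.4, 0, 0])

```text
time_s: 0.98
tool_pos: [0.3771, 0.3557, 0.2117]
tool_rot: [0.027, 1.0, -0.0, -0.0]
ft_force: [0.3, 0.5, -0.3]
gripper_width: 0.0881
grip_force: 0.0
```

```bash
cat >> h.py <<'E'
def go(s,X,ang=None):
    R=Ro.from_quat(s['tool_rot']).as_matrix(); a=np.arctan2(R[1,0],R[0,0])
    print("t",s['time_s'],"pos",s['tool_pos'].round(4),"ang",a.round(4),"tilt",R[:2,2].round(4),"F",s['ft_force'].round(1),"w",round(s['gripper_width'],4))
    print("tool delta fullscale",(R.T@(np.array(X)-s['tool_pos'])/.025).round(2), None if ang is None else (-(ang-a+np.pi)%(2*np.pi)-np.pi)/.1)
E
python3 - <<'E'
from h import *
C=cam("top"); t=ray(C,276.4,255.6,.102); print(t)
go(manip.read_state(),[t[0],t[1],.2],np.pi)
E
```

```text
[0.50916174 0.1073576  0.102     ]
t 0.9833 pos [0.3771 0.3557 0.2117] ang 3.0867 tilt [-0.0003 -0.0002] F [ 0.3  0.5 -0.3] w 0.0881
tool delta fullscale [-5.82 -9.63  0.47] -0.5494224285455385
```

Request:
jog_arm(deltas=[-0.6, -1, 0, -0.1, -0.6, -1, 0, -0.1, -0.6, -1, 0, -0.1, -0.6, -1, 0, -0.1, -0.6, -1, 0, -0.1])

```text
time_s: 1.4
tool_pos: [0.447, 0.2276, 0.2117]
tool_rot: [0.002, 1.0, -0.0, -0.0]
ft_force: [0.3, 0.8, 0.5]
gripper_width: 0.0878
grip_force: 0.0
```

Request:
jog_arm(deltas=[-0.6, -1, 0, 0, -0.5, -1, 0, 0, -0.5, -1, 0, 0, -0.5, -0.8, 0, 0, 0, 0, 0, 0])

```text
time_s: 1.82
tool_pos: [0.5002, 0.1307, 0.2114]
tool_rot: [0.004, 1.0, -0.0, -0.0]
ft_force: [1.3, 0.3, -0.1]
gripper_width: 0.0881
grip_force: 0.0
```

```bash
python3 - <<'E'
from h import *
s=manip.read_state();im=manip.get_image("wrist")
go(s,[.509,.1074,.2],np.pi)
cv2.imwrite("pics/w1.png",im[:,:,::-1]); np.save("w1.npy",s,allow_pickle=True)
C=cam("wrist",s); p=proj(C,[.509,.1074,.102]); print(p)
u,v=p.astype(int); c=im[max(v-60,0):v+60,u-80:u+80,::-1]
cv2.imwrite("pics/w1c.png",cv2.resize(c,None,fx=5,fy=5,interpolation=cv2.INTER_CUBIC))
E
```

```text
t 1.8167 pos [0.5002 0.1307 0.2114] ang 3.1332 tilt [-0.0002 -0.0008] F [ 1.3  0.3 -0.1] w 0.0881
tool delta fullscale [-0.36 -0.93  0.46] -0.08347023259018371
[294.23541244 237.51304814]
```

View pics/w1c.png

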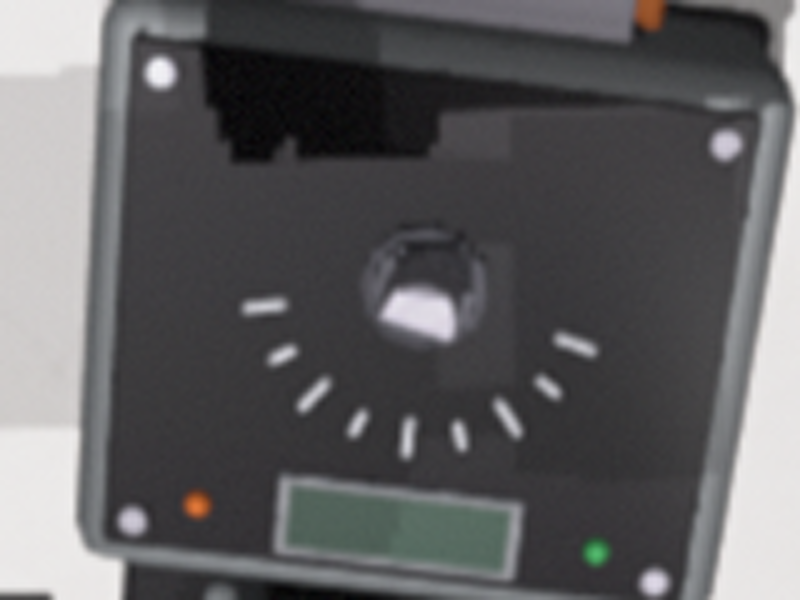

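The wrist view shows the shaft tip bright at crop (418,312), with its straight edge apparently at the bottom (world +x) and slightly tilted. Next I'll look from more directly above and closer.

Request:
jog_arm(deltas=[-0.8, -0.3, 0.5, 0, -0.8, -0.3, 0.5, 0, -0.8, -0.3, 0.5, 0, -0.2, 0, 0.2, 0, 0, 0, 0, 0])

```text
time_s: 2.28
tool_pos: [0.5631, 0.1116, 0.1677]
tool_rot: [0.002, 1.0, 0.0, -0.002]
ft_force: [-0.8, 0.3, -0.6]
gripper_width: 0.0883
grip_force: 0.0
```

```bash
python3 - <<'E'
from h import *
s=manip.read_state();im=manip.get_image("wrist")
go(s,[.509,.1074,.2],np.pi)
cv2.imwrite("pics/w2.png",im[:,:,::-1]); np.save("w2.npy",s,allow_pickle=True)
C=cam("wrist",s); p=proj(C,[.509,.1074,.102]); print(p)
u,v=p.astype(int);print(u,v); c=im[max(v-30,0):v+30,u-40:u+40,::-1]
cv2.imwrite("pics/w2c.png",cv2.resize(c,None,fx=10,fy=10,interpolation=cv2.INTER_CUBIC))
E
```

```text
t 2.2833 pos [0.5631 0.1116 0.1677] ang 3.1369 tilt [-0.003   0.0003] F [-0.8  0.3 -0.6] w 0.0883
tool delta fullscale [ 2.17 -0.18 -1.28] -0.046556085135613934
[314.53599663 167.87380559]
314 167
```

View pics/w2c.png

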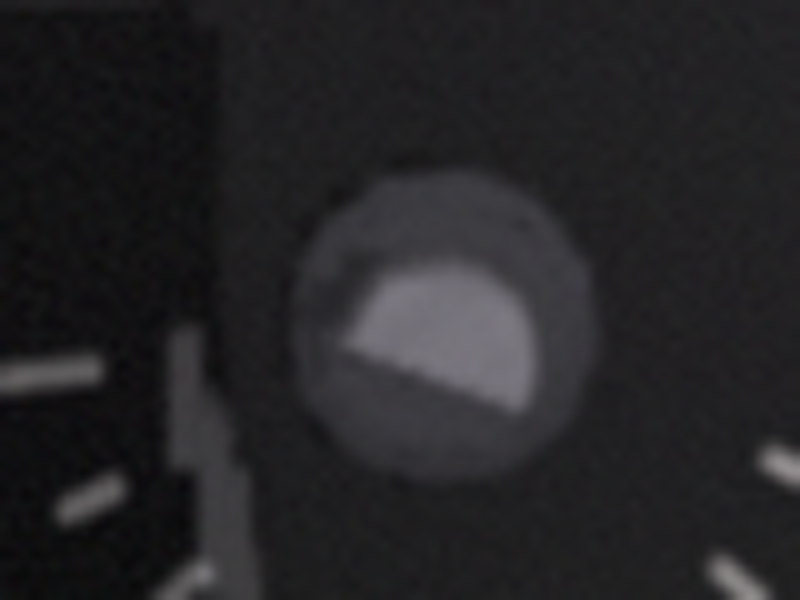

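Clear view: the D-shaped tip has its flat from crop (345,347) to (530,412), facing down and left (world about -20°), with the round side up. I'll fit it metrically.

```bash
python3 - <<'E'
from h import *
from scipy.optimize import least_squares
s=np.load("w2.npy",allow_pickle=True).item(); im=cv2.imread("pics/w2.png",0)
C=cam("wrist",s); k=10
g=cv2.GaussianBlur(cv2.resize(im[137:197,274:354],None,fx=k,fy=k,interpolation=cv2.INTER_CUBIC),(9,9),0)
for th in (85,95,105):
    m=(g>th).astype(np.uint8); n,l,st,ce=cv2.connectedComponentsWithStats(m)
    i=l[330,450]; cs,_=cv2.findContours((l==i).astype(np.uint8),0,cv2.CHAIN_APPROX_NONE)
    c=max(cs,key=cv2.contourArea)[:,0,:]; px=(c+.5)/k-.5+[274,137]
    P=np.array([ray(C,u,v,.102)[:2] for u,v in px])
    # flat from hints
    d=np.array([530-345,412-347.]);n=np.array([-d[1],d[0]])/np.hypot(*d)
    e=(c-[345,347])@n; t=(c-[345,347])@d/(d@d)
    fl=(abs(e)<12)&(t>.12)&(t<.88); rd=e<-25
    vx,vy,x0,y0=cv2.fitLine(P[fl].astype(np.float32),cv2.DIST_HUBER,0,1e-5,1e-5).ravel()
    r=least_squares(lambda q:np.hypot(*(P[rd]-q[:2]).T)-q[2],[*P.mean(0),.006],loss='soft_l1',f_scale=3e-4).x
    N=np.array([-vy,vx]); N*=np.sign(N@([x0,y0]-r[:2]))
    print(th,fl.sum(),r,"flatdist",N@([x0,y0]-r[:2]),"ang",np.arctan2(N[1],N[0]))
# nut circle at deck height estimate not needed
go(manip.read_state(),[.42+.0,-.13,.2])
E
```

```text
85 139 [0.51208047 0.10961876 0.0063598 ] flatdist 0.0015107201389713257 ang -0.35457787
95 139 [0.5122227  0.10959601 0.00618216] flatdist 0.0011609087309530821 ang -0.35321468
105 140 [0.51238777 0.1095447  0.00599103] flatdist 0.0007070374424541758 ang -0.35442215
t 2.3333 pos [0.5628 0.1119 0.1689] ang 3.1375 tilt [-0.0017  0.0003] F [-0.1  0.7 -0.3] w 0.0883
tool delta fullscale [ 5.68 -9.7  -1.24] None
```

Request:
jog_arm(deltas=[0.4, -0.7, -0.3, 0, 0.3, -1, 0, 0, 0.2, -1, 0, 0, 0, -1, 0, 0, 0, -1, 0, 0])

```text
time_s: 2.75
tool_pos: [0.5396, -0.0063, 0.1783]
tool_rot: [0.002, 1.0, -0.0, 0.001]
ft_force: [-0.4, -0.2, 0.1]
gripper_width: 0.0878
grip_force: 0.0
```

Request:
jog_arm(deltas=[0.3, -1, 0, 0, 0.3, -1, 0, 0, 0.3, -1, 0, 0, 0.1, -1, 0, 0, 0, -1, 0, 0])

```text
time_s: 3.17
tool_pos: [0.5141, -0.1312, 0.1783]
tool_rot: [0.002, 1.0, -0.0, 0.001]
ft_force: [0.3, -0.0, 0.4]
gripper_width: 0.088
grip_force: 0.0
```

Request:
jog_arm(deltas=[0, -0.1, 0.1, 0, 0, 0, 0, 0])

```text
time_s: 3.33
tool_pos: [0.5144, -0.1336, 0.1748]
tool_rot: [0.003, 1.0, 0.0, 0.0]
ft_force: [0.2, -0.5, -0.5]
gripper_width: 0.088
grip_force: 0.0
```

```bash
python3 - <<'E'
from h import *
s=manip.read_state();im=manip.get_image("wrist")
go(s,[.475,-.13,.2],np.pi)
cv2.imwrite("pics/w3.png",im[:,:,::-1]); np.save("w3.npy",s,allow_pickle=True)
C=cam("wrist",s); p=proj(C,[.475,-.13,.034]); print(p)
u,v=p.astype(int);u0=u-60;v0=max(v-45,0);print(u0,v0); c=im[v0:v0+90,u0:u0+120,::-1]
cv2.imwrite("pics/w3c.png",cv2.resize(c,None,fx=6,fy=6,interpolation=cv2.INTER_CUBIC))
E
```

```text
t 3.3333 pos [ 0.5144 -0.1336  0.1748] ang 3.1357 tilt [ 0.0004 -0.    ] F [ 0.2 -0.5 -0.5] w 0.088
tool delta fullscale [ 1.58  0.14 -1.01] -0.05896237283152583
[325.2939152  175.16551186]
265 130
```

View pics/w3c.png

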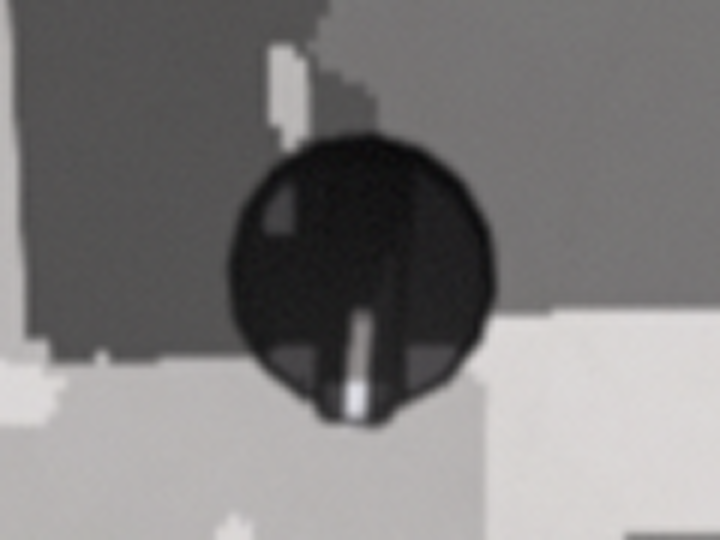

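The dial is centred at about crop (362,270), with a white pointer from (363,312) down to (355,415), so it points roughly world +x.

```bash
python3 - <<'E'
from h import *
s=np.load("w3.npy",allow_pickle=True).item(); im=cv2.imread("pics/w3.png",0)
C=cam("wrist",s); k=6;u0,v0=265,130
g=cv2.GaussianBlur(cv2.resize(im[v0:v0+90,u0:u0+120],None,fx=k,fy=k,interpolation=cv2.INTER_CUBIC),(5,5),0)
px=lambda c:(c+.5)/k-.5+[u0,v0]
for th in(60,66):
    m=(g<th).astype(np.uint8); m=cv2.morphologyEx(m,cv2.MORPH_OPEN,np.ones((25,25)))
    n,l,st,ce=cv2.connectedComponentsWithStats(m); cs,_=cv2.findContours((l==l[250,340]).astype(np.uint8),0,cv2.CHAIN_APPROX_NONE)
    c=max(cs,key=cv2.contourArea)[:,0,:]
    c=c[(c[:,1]<380)&((c[:,0]>400)|(c[:,1]>240)|(c[:,0]<255))] if th==60 else c[c[:,1]<380]
    P=np.array([ray(C,u,v,.018)[:2] for u,v in px(c)])
    from scipy.optimize import least_squares
    r=least_squares(lambda q:np.hypot(*(P-q[:2]).T)-q[2],[.475,-.13,.022],loss='soft_l1',f_scale=3e-4)
    print(th,len(c),r.x,abs(r.fun).mean())
rows=np.arange(318,375,4); pts=[]
for y in rows:
    w=np.clip(g[y,335:390].astype(float)-60,0,None); pts.append([335+(w*np.arange(55)).sum()/w.sum(),y])
P=np.array([ray(C,u,v,.034)[:2] for u,v in px(np.array(pts))])
vx,vy,x0,y0=cv2.fitLine(P.astype(np.float32),cv2.DIST_HUBER,0,1e-5,1e-5).ravel()
if vx<0: vx,vy=-vx,-vy
ang=np.arctan2(vy,vx);ctr=r.x[:2];print("pointer ang",ang,"line offset from centre",(ctr-[x0,y0])@[-vy,vx])
go(manip.read_state(),[*ctr,.021],np.pi+ang)
E
```

```text
60 718 [ 0.47327961 -0.13088928  0.01953417] 0.002302384699225607
66 874 [ 0.4743609  -0.13067391  0.01928976] 0.0020072890640977594
pointer ang -0.10492691 line offset from centre -0.0011437860839505125
t 3.3833 pos [ 0.5146 -0.1328  0.1748] ang 3.1368 tilt [0.0003 0.0002] F [ 0.7  0.8 -1. ] w 0.088
tool delta fullscale [1.61 0.08 6.15] 1.001675876717636
```

```bash
python3 - <<'E'
from h import *
from scipy.optimize import least_squares
s=np.load("w3.npy",allow_pickle=True).item(); im=cv2.imread("pics/w3.png",0)
C=cam("wrist",s); k=6;u0,v0=265,130
g=cv2.GaussianBlur(cv2.resize(im[v0:v0+90,u0:u0+120],None,fx=k,fy=k,interpolation=cv2.INTER_CUBIC),(5,5),0)
print(g[270,180:280:8],g[270,440:540:8],g[100:180:8,400])
# edge by steepest brightness rise along rays from the centre
E=[]
for a in np.arange(0,360,4):
    d=np.array([np.cos(np.radians(a)),np.sin(np.radians(a))])
    if abs(a-90)<35: continue
    rr=np.arange(115,155); q=np.array([362,268])+rr[:,None]*d
    v=g[q[:,1].astype(int),q[:,0].astype(int)].astype(float)
    E.append(q[np.argmax(v[6:]-v[:-6])+3])
E=np.array(E); P=np.array([ray(C,u,v,.018)[:2] for u,v in (E+.5)/k-.5+[u0,v0]])
r=least_squares(lambda q:np.hypot(*(P-q[:2]).T)-q[2],[.475,-.13,.022],loss='soft_l1',f_scale=3e-4)
print(r.x,np.median(abs(r.fun)))
go(manip.read_state(),[*r.x[:2],.021],np.pi-.105)
E
```

```text
[83 83 85 84 84 80 51 23 25 27 26 25 23] [ 31  32  32  33  31  24  26  78 117 117 115 116 116] [117 117 116 117 112  69  19  10  13  17]
[ 0.47733254 -0.13027607  0.02105951] 0.0002256447582221835
t 3.3833 pos [ 0.5146 -0.1328  0.1748] ang 3.1368 tilt [0.0003 0.0002] F [ 0.7  0.8 -1. ] w 0.088
tool delta fullscale [1.49 0.09 6.15] 1.0024085052484155
```

Request:
jog_arm(deltas=[0.75, 0.05, 0.5, 0, 0.74, 0.04, 1, 0, 0, 0, 1, 1, 0, 0, 1, 0, 0, 0, 1, 0], hand=0.45)

```text
time_s: 3.8
tool_pos: [0.4777, -0.1297, 0.0615]
tool_rot: [0.052, 0.999, -0.0, 0.001]
ft_force: [0.8, -0.9, -0.4]
gripper_width: 0.0567
grip_force: 0.0
```

Request:
jog_arm(deltas=[0, 0, 0.7, 0, 0, 0, 0.3, 0, 0, 0, 0, 0, 0, 0, 0, 0])

```text
time_s: 4.13
tool_pos: [0.4782, -0.1308, 0.0377]
tool_rot: [0.052, 0.999, -0.0, 0.0]
ft_force: [0.4, 0.4, -0.9]
gripper_width: 0.0398
grip_force: 0.0
```

```bash
python3 - <<'E'
from h import *
go(manip.read_state(),[.4773,-.1303,.0205],np.pi-.105)
E
```

```text
t 4.1333 pos [ 0.4782 -0.1308  0.0377] ang 3.0378 tilt [ 0.0008 -0.0003] F [ 0.4  0.4 -0.9] w 0.0398
tool delta fullscale [0.04 0.02 0.69] 0.012564840743487515
```

Request:
jog_arm(deltas=[0, 0.02, 0.35, 0, 0, 0, 0.32, 0, 0, 0, 0, 0])

```text
time_s: 4.38
tool_pos: [0.4772, -0.1305, 0.0191]
tool_rot: [0.052, 0.999, 0.0, -0.001]
ft_force: [-0.0, -0.1, -0.7]
gripper_width: 0.0396
grip_force: 0.0
```

Request:
jog_arm(deltas=[0, 0, 0, 0, 0, 0, 0, 0, 0, 0, 0, 0, 0, 0, 0, 0, 0, 0, 0, 0], hand=0, force=25)

```text
time_s: 4.8
tool_pos: [0.4779, -0.131, 0.0203]
tool_rot: [0.052, 0.999, -0.0, 0.0]
ft_force: [-0.5, 0.0, 0.2]
gripper_width: 0.0085
grip_force: 0.0
```

Request:
jog_arm(deltas=[0, 0, 0, 0, 0, 0, 0, 0])

```text
time_s: 4.97
tool_pos: [0.4778, -0.1309, 0.0201]
tool_rot: [0.052, 0.999, -0.0, 0.0]
ft_force: [-0.3, 0.1, 0.1]
gripper_width: 0.0007
grip_force: 0.0
```

The fingers closed on nothing, so I need to look.

```bash
python3 - <<'E'
from h import *
s=manip.read_state();im=manip.get_image("wrist")[:,:,::-1];si=manip.get_image("side")[:,:,::-1]
p=proj(cam("side"),[.475,-.13,.03]).astype(int)
a=cv2.resize(si[p[1]-50:p[1]+50,p[0]-70:p[0]+70],(560,400),interpolation=cv2.INTER_CUBIC)
cv2.imwrite("pics/w4.png",im); 
cv2.imwrite("pics/m4.png",np.hstack([cv2.resize(im[100:400,200:450],(333,400)),a[:,:460]]))
go(s,[.4773,-.1303,.0205],np.pi-.105)
E
```

```text
t 4.9667 pos [ 0.4778 -0.1309  0.0201] ang 3.0368 tilt [ 0.0001 -0.    ] F [-0.3  0.1  0.1] w 0.0007
tool delta fullscale [ 0.02  0.02 -0.01] 0.0015831328609605677
```

View pics/m4.png

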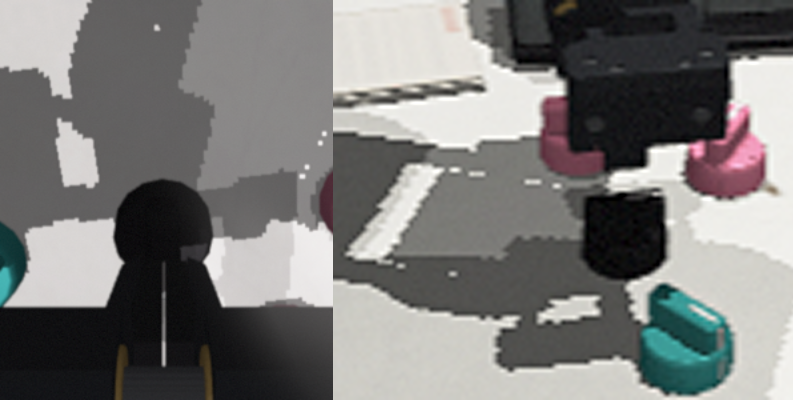

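```bash
python3 - <<'E'
from h import *
s=manip.read_state()
w=cam("wrist",s); c=cam("side"); p=proj(c,[.475,-.13,.03]).astype(int)
for n,X in dict(tcp=s['tool_pos'],tip5=s['tool_pos']+[0,0,.045],dial0=[.477,-.130,0],dial34=[.477,-.13,.034],skirt=[.477,-.13,.018]).items():
    a=proj(w,X);b=proj(c,X)
    print(n,"wrist crop",((a-[200,100])*1.333).round(),"side crop",((b-[p[0]-70,p[1]-50])*4+[333,0]).round())
E
```

```text
tcp wrist crop [161. 240.] side crop [620. 219.]
tip5 wrist crop [160. 295.] side crop [620. 143.]
dial0 wrist crop [163. 220.] side crop [619. 251.]
dial34 wrist crop [163. 252.] side crop [618. 195.]
skirt wrist crop [163. 236.] side crop [618. 221.]
```

```bash
python3 - <<'E'
from h import *
si=manip.get_image("side")[:,:,::-1]; im=cv2.imread("pics/w4.png")
p=proj(cam("side"),[.475,-.13,.04]).astype(int)
a=cv2.resize(si[p[1]-40:p[1]+30,p[0]-23:p[0]+23],(394,600),interpolation=cv2.INTER_CUBIC)
b=cv2.resize(im[200:400,255:388],(399,600),interpolation=cv2.INTER_CUBIC)
m=np.hstack([b,a]); cv2.imwrite("pics/m5.png",(255*(m/255.)**.5).astype(np.uint8)); print(p)
E
```

```text
[289 305]
```

View pics/m5.png

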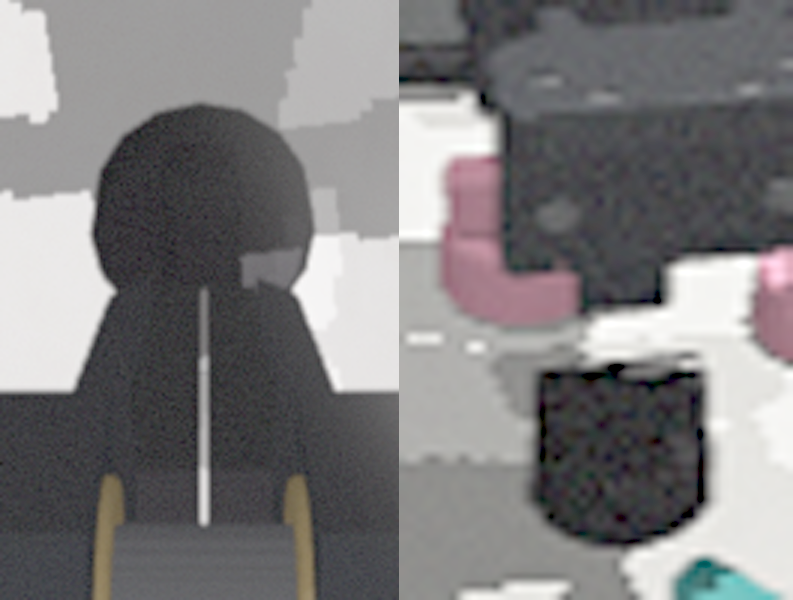

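```bash
python3 - <<'E'
from h import *
c=manip.get_calibration("wrist"); T=np.linalg.inv(c['tool_from_camera'])
for x in (0,.009):
  for z in (0,-.01,-.02,-.03,-.04):
    q=(T@[x,0,z,1])[:3]; print(x,z,(c['fx']*q[:2]/q[2]+[c['cx'],c['cy']]).round(1),end=' ')
im=cv2.imread("pics/w4.png",0); print(); print(im[270:380:3,323]); print(im[270:340:3,300]); print(im[300,280:366:2])
E
```

```text
0 0 [320.7 279.8] 0 -0.01 [320.6 287.4] 0 -0.02 [320.5 295.9] 0 -0.03 [320.4 305.3] 0 -0.04 [320.2 315.8] 0.009 0 [320.7 264.6] 0.009 -0.01 [320.6 271.6] 0.009 -0.02 [320.5 279.4] 0.009 -0.03 [320.4 288. ] 0.009 -0.04 [320.2 297.6] 
[ 14  14  14  14  16  11  16  13  12  55  58  57  55  57  57  56  82 127
  97 105 104 105 105 118 120 123 122 121 121 173 179 180 180 178 177  58
  31]
[10  8 15 16 14 11 11 12  8 19 15 13 11 11 13 16 16 14  9  8 11 14 13 14]
[214 214 214 212 214 157  18  13  16  18  15  14  15  12  11  13  19  13
  11  12  11  58  30  14   9  15  13  14  18  16  17  21  18  22  22  23
  23  73 230 235 235 235 234]
```

The fingertips appear to end well above the bar: nothing was touched, and the seam and the side view both put them about 30 mm above nominal. I'll open a little, then lower gently, feeling for the skirt.

Request:
jog_arm(deltas=[0, 0, 0, 0, 0, 0, 0, 0, 0, 0, 0, 0, 0, 0, 0, 0, 0, 0, 0, 0], hand=0.3)

```text
time_s: 5.53
tool_pos: [0.4778, -0.1309, 0.0201]
tool_rot: [0.052, 0.999, -0.0, 0.0]
ft_force: [-0.6, -0.1, 0.4]
gripper_width: 0.0266
grip_force: 0.0
```

Request:
jog_arm(deltas=[0, 0, 0.1, 0, 0, 0, 0.1, 0, 0, 0, 0, 0])

```text
time_s: 5.78
tool_pos: [0.4774, -0.1308, 0.0145]
tool_rot: [0.052, 0.999, 0.0, -0.0]
ft_force: [-0.5, 0.7, 0.3]
gripper_width: 0.0263
grip_force: 0.0
```

Request:
jog_arm(deltas=[0, 0, 0.1, 0, 0, 0, 0.1, 0, 0, 0, 0, 0])

```text
time_s: 6.03
tool_pos: [0.4775, -0.1308, 0.0095]
tool_rot: [0.052, 0.999, 0.0, -0.0]
ft_force: [0.0, -0.1, 0.4]
gripper_width: 0.026
grip_force: 0.0
```

Request:
jog_arm(deltas=[0, 0, 0.1, 0, 0, 0, 0.1, 0, 0, 0, 0, 0])

```text
time_s: 6.28
tool_pos: [0.4775, -0.1308, 0.0046]
tool_rot: [0.052, 0.999, 0.0, -0.0]
ft_force: [0.7, -0.4, -0.5]
gripper_width: 0.0265
grip_force: 0.0
```

```bash
python3 - <<'E'
from h import *
s=manip.read_state();im=manip.get_image("wrist")[:,:,::-1];si=manip.get_image("side")[:,:,::-1]
p=np.array([289,305])
a=cv2.resize(si[p[1]-40:p[1]+30,p[0]-23:p[0]+23],(394,600),interpolation=cv2.INTER_CUBIC)
b=cv2.resize(im[200:400,255:388],(399,600),interpolation=cv2.INTER_CUBIC)
m=np.hstack([b,a]); cv2.imwrite("pics/m6.png",(255*(m/255.)**.5).astype(np.uint8)); cv2.imwrite("pics/w6.png",im)
go(s,[.4773,-.1303,.0205],np.pi-.105)
E
```

```text
t 6.2833 pos [ 0.4775 -0.1308  0.0046] ang 3.0368 tilt [-0.0006  0.0003] F [ 0.7 -0.4 -0.5] w 0.0265
tool delta fullscale [ 0.01  0.02 -0.64] 0.0019414637743109253
```

View pics/m6.png

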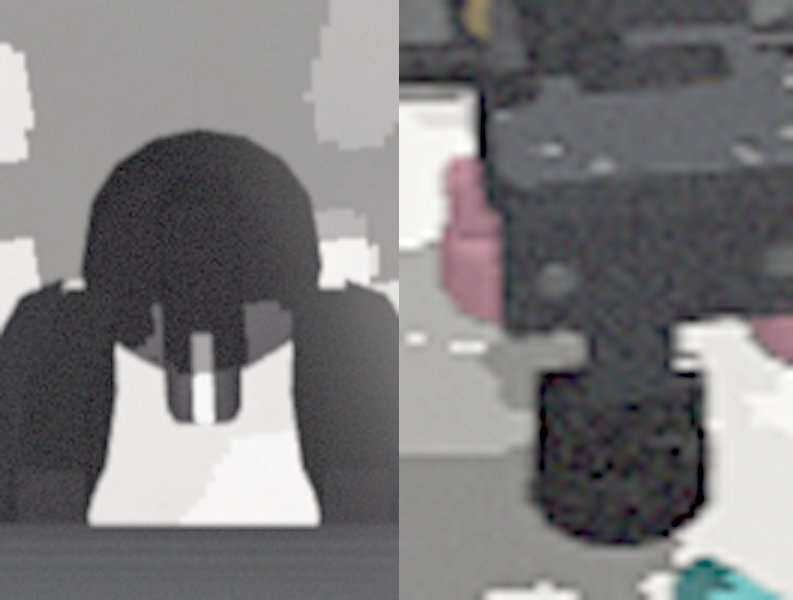

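The fingers straddle the dial bar with their tips still above the skirt, and the pointer is centred between them. The real tips sit about 30 mm short of the reported TCP, so I'll keep lowering until I feel contact.

Request:
jog_arm(deltas=[0, 0, 0.1, 0, 0, 0, 0.1, 0, 0, 0, 0.1, 0, 0, 0, 0, 0])

```text
time_s: 6.72
tool_pos: [0.4775, -0.1308, -0.003]
tool_rot: [0.052, 0.999, 0.0, -0.0]
ft_force: [-1.0, -0.1, 0.3]
gripper_width: 0.0264
grip_force: 0.0
```

Request:
jog_arm(deltas=[0, 0, 0.1, 0, 0, 0, 0.1, 0, 0, 0, 0, 0])

```text
time_s: 6.97
tool_pos: [0.4775, -0.1308, -0.0079]
tool_rot: [0.052, 0.999, 0.0, -0.0]
ft_force: [-0.6, 0.6, -0.3]
gripper_width: 0.026
grip_force: 0.0
```

Request:
jog_arm(deltas=[0, 0, 0.08, 0, 0, 0, 0, 0])

```text
time_s: 7.13
tool_pos: [0.4776, -0.1309, -0.0097]
tool_rot: [0.052, 0.999, 0.0, -0.0]
ft_force: [-1.6, 0.5, 0.1]
gripper_width: 0.0261
grip_force: 0.0
```

Request:
jog_arm(deltas=[0, 0, 0.08, 0, 0, 0, 0, 0])

```text
time_s: 7.3
tool_pos: [0.4777, -0.1309, -0.0117]
tool_rot: [0.052, 0.999, 0.0, -0.0]
ft_force: [0.1, -0.1, -0.4]
gripper_width: 0.0265
grip_force: 0.0
```

Request:
jog_arm(deltas=[0, 0, 0.08, 0, 0, 0, 0, 0])

```text
time_s: 7.47
tool_pos: [0.4776, -0.1309, -0.0137]
tool_rot: [0.052, 0.999, 0.0, -0.0]
ft_force: [-0.4, 0.2, 0.1]
gripper_width: 0.0265
grip_force: 0.0
```

Request:
jog_arm(deltas=[0, 0, 0.06, 0, 0, 0, 0, 0])

```text
time_s: 7.63
tool_pos: [0.4777, -0.1309, -0.0151]
tool_rot: [0.052, 0.999, 0.0, -0.0]
ft_force: [-0.1, 0.6, -1.1]
gripper_width: 0.0265
grip_force: 0.0
```

Request:
jog_arm(deltas=[0, 0, 0.06, 0, 0, 0, 0, 0])

```text
time_s: 7.8
tool_pos: [0.4776, -0.1309, -0.0167]
tool_rot: [0.052, 0.999, 0.0, -0.0]
ft_force: [0.9, 0.2, -1.1]
gripper_width: 0.0266
grip_force: 0.0
```

Request:
jog_arm(deltas=[0, 0, 0, 0, 0, 0, 0, 0, 0, 0, 0, 0], hand=0, force=10)

```text
time_s: 8.05
tool_pos: [0.4778, -0.131, -0.0164]
tool_rot: [0.052, 0.999, -0.0, 0.0]
ft_force: [0.4, 0.0, 0.4]
gripper_width: 0.0128
grip_force: 10.0
```

Gripped at 12.8 mm. I'll reopen slightly and feel for the skirt so the bar is held as deep as possible.

Request:
jog_arm(deltas=[0, 0, 0, 0, 0, 0, 0.06, 0, 0, 0, 0, 0], hand=0.22)

```text
time_s: 8.3
tool_pos: [0.4776, -0.1308, -0.0181]
tool_rot: [0.052, 0.999, 0.0, -0.0]
ft_force: [-0.6, -0.4, -0.3]
gripper_width: 0.0197
grip_force: 0.0
```

Request:
jog_arm(deltas=[0, 0, 0.06, 0, 0, 0, 0, 0])

```text
time_s: 8.47
tool_pos: [0.4778, -0.1309, -0.0184]
tool_rot: [0.052, 0.999, -0.0, -0.0]
ft_force: [-6.2, 1.9, 15.7]
gripper_width: 0.0194
grip_force: 7.9
```

Request:
jog_arm(deltas=[0, 0, 0.06, 0, 0, 0, 0, 0])

```text
time_s: 8.63
tool_pos: [0.4779, -0.131, -0.0185]
tool_rot: [0.052, 0.999, -0.0, 0.0]
ft_force: [-12.3, 3.5, 35.2]
gripper_width: 0.0196
grip_force: 17.4
```

Contact at TCP z = -0.0183, so the real tips are 36 mm behind the reported TCP. I'll back off 1 mm above the skirt and grip.

Request:
jog_arm(deltas=[0, 0, -0.16, 0, 0, 0, 0, 0, 0, 0, 0, 0])

```text
time_s: 8.88
tool_pos: [0.4778, -0.131, -0.017]
tool_rot: [0.052, 0.999, -0.0, 0.0]
ft_force: [0.2, 0.1, 0.6]
gripper_width: 0.0195
grip_force: 0.0
```

Request:
jog_arm(deltas=[0, 0, 0, 0, 0, 0, 0, 0, 0, 0, 0, 0], hand=0, force=30)

```text
time_s: 9.13
tool_pos: [0.4776, -0.1308, -0.0173]
tool_rot: [0.052, 0.999, 0.0, -0.0]
ft_force: [-0.4, -0.6, -1.5]
gripper_width: 0.0126
grip_force: 30.0
```

```bash
python3 - <<'E'
from h import *
s=manip.read_state(); np.save("g.npy",s,allow_pickle=True); im=manip.get_image("wrist")[:,:,::-1]; cv2.imwrite("pics/w7.png",im)
go(s,[.4773,-.1303,.15],np.pi-.105)
# grip-plane check: pointer columns and dial rim columns in hand
g=im[:,:,1].astype(int); 
for v in range(270,350,6): 
    print(v,(np.where(g[v,290:355]>80)[0]+290)[[0,-1]] if (g[v,290:355]>80).any() else None,end=' ')
E
```

```text
t 9.1333 pos [ 0.4776 -0.1308 -0.0173] ang 3.0367 tilt [-0.0006  0.0003] F [-0.4 -0.6 -1.5] w 0.0126
tool delta fullscale [ 0.02  0.02 -6.69] 0.0014786117955889466
270 None 276 None 282 None 288 None 294 None 300 None 306 None 312 None 318 None 324 None 330 None 336 None 342 [320 325] 348 [320 325]
```

Request:
jog_arm(deltas=[0, 0, -0.3, 0, 0, 0, -1, 0, 0, 0, -1, 0, 0, 0, -1, 0, 0, 0, -1, 0])

```text
time_s: 9.6
tool_pos: [0.4775, -0.1308, 0.0922]
tool_rot: [0.052, 0.999, -0.0, -0.0]
ft_force: [-0.1, -0.6, -0.8]
gripper_width: 0.0129
grip_force: 30.0
```

Request:
jog_arm(deltas=[0, 0.6, -0.8, 0, -0.1, 1, -0.4, 0, -0.1, 1, 0, 0, -0.1, 1, 0, 0, -0.08, 1, 0, 0])

```text
time_s: 10.02
tool_pos: [0.4993, -0.0164, 0.1213]
tool_rot: [0.053, 0.999, -0.0, 0.0]
ft_force: [0.5, -1.0, -1.4]
gripper_width: 0.0127
grip_force: 30.0
```

Request:
jog_arm(deltas=[0, 1, 0, 0, 0, 1, 0, 0, 0, 1, 0, 0, 0, 1, 0, 0, 0, 0.6, 0, 0])

```text
time_s: 10.43
tool_pos: [0.511, 0.0989, 0.121]
tool_rot: [0.052, 0.999, 0.0, 0.0]
ft_force: [0.3, 0.5, -1.1]
gripper_width: 0.0128
grip_force: 30.0
```

Request:
jog_arm(deltas=[0, 0.4, 0, 1, 0, 0, 0, 1, 0, 0, 0, 0.49, 0, 0, 0, 0, 0, 0, 0, 0])

```text
time_s: 10.85
tool_pos: [0.5122, 0.1068, 0.1208]
tool_rot: [0.175, 0.985, -0.0, 0.0]
ft_force: [-0.6, -0.0, -0.6]
gripper_width: 0.0129
grip_force: 30.0
```

```bash
python3 - <<'E'
from h import *
s=manip.read_state(); go(s,[.5125,.1089,.095],np.pi-.354); print(s['torque'],s['grip_force'])
for n in("side","top"): cv2.imwrite(f"pics/{n}8.png",manip.get_image(n)[:,:,::-1])
C=cam("side");T=cam("top")
print(proj(C,[.512,.109,.102]),proj(C,[.512,.109,s['tool_pos'][2]+.0173]),proj(T,[.512,.109,.102]))
E
```

```text
t 10.85 pos [0.5122 0.1068 0.1208] ang 2.7896 tilt [ 0. -0.] F [-0.6 -0.  -0.6] w 0.0129
tool delta fullscale [0.02 0.08 1.03] 0.0198959711218194
[-0.02370376  0.00424745 -0.05194634] 29.997369647026062
[280.82070333 224.71203051] [280.56896898 210.71380031] [275.74561107 254.52219297]
```

Request:
jog_arm(deltas=[0.02, 0.08, 0.5, 0, 0, 0, 0.6, 0, 0, 0, 0, 0])

```text
time_s: 11.2
tool_pos: [0.5112, 0.1087, 0.0909]
tool_rot: [0.176, 0.984, -0.0, -0.002]
ft_force: [-0.3, -0.5, -0.1]
gripper_width: 0.0125
grip_force: 30.0
```

Request:
jog_arm(deltas=[0, 0, 0.1, 0, 0, 0, 0.1, 0, 0, 0, 0, 0])

```text
time_s: 11.45
tool_pos: [0.5127, 0.1087, 0.0883]
tool_rot: [0.176, 0.984, 0.0, 0.0]
ft_force: [1.0, -0.3, -1.5]
gripper_width: 0.013
grip_force: 30.0
```

Request:
jog_arm(deltas=[0, 0, 0.08, 0, 0, 0, 0.04, 0, 0, 0, 0, 0])

```text
time_s: 11.7
tool_pos: [0.5125, 0.1088, 0.0851]
tool_rot: [0.176, 0.984, -0.0, 0.0]
ft_force: [-0.8, 0.0, -0.6]
gripper_width: 0.0127
grip_force: 30.0
```

Request:
jog_arm(deltas=[0, 0, 0.06, 0, 0, 0, 0.06, 0, 0, 0, 0, 0])

```text
time_s: 11.95
tool_pos: [0.5124, 0.1088, 0.0818]
tool_rot: [0.176, 0.984, -0.0, -0.0]
ft_force: [0.0, 0.1, -1.1]
gripper_width: 0.0127
grip_force: 30.0
```

Request:
jog_arm(deltas=[0, 0, 0.04, 0, 0, 0, 0, 0])

```text
time_s: 12.12
tool_pos: [0.5125, 0.1088, 0.0809]
tool_rot: [0.176, 0.984, -0.0, -0.0]
ft_force: [0.4, 0.2, -0.6]
gripper_width: 0.013
grip_force: 30.0
```

Request:
jog_arm(deltas=[0, 0, 0.04, 0, 0, 0, 0, 0])

```text
time_s: 12.28
tool_pos: [0.5124, 0.1088, 0.08]
tool_rot: [0.176, 0.984, -0.0, -0.0]
ft_force: [-0.5, -0.1, 0.6]
gripper_width: 0.0126
grip_force: 30.0
```

Request:
jog_arm(deltas=[0, 0, 0.04, 0, 0, 0, 0, 0])

```text
time_s: 12.45
tool_pos: [0.5121, 0.1088, 0.0788]
tool_rot: [0.176, 0.984, -0.0, -0.0]
ft_force: [-0.8, 0.0, -0.3]
gripper_width: 0.0126
grip_force: 30.0
```

Request:
jog_arm(deltas=[0, 0, 0.04, 0, 0, 0, 0, 0])

```text
time_s: 12.62
tool_pos: [0.5121, 0.1088, 0.0778]
tool_rot: [0.176, 0.984, -0.0, -0.001]
ft_force: [-2.0, 0.3, -1.5]
gripper_width: 0.0128
grip_force: 30.0
```

Request:
jog_arm(deltas=[0, 0, 0.04, 0, 0, 0, 0, 0])

```text
time_s: 12.78
tool_pos: [0.5122, 0.1088, 0.0768]
tool_rot: [0.176, 0.984, -0.0, -0.0]
ft_force: [-3.9, -0.1, 0.1]
gripper_width: 0.0124
grip_force: 30.0
```

The dial is sliding on with no vertical force, already well past the 3 mm no-match stop. There is a small sideways force, so I'll ease it and continue.

Request:
jog_arm(deltas=[0.02, -0.01, 0.04, 0, 0, 0, 0.04, 0, 0, 0, 0, 0])

```text
time_s: 13.03
tool_pos: [0.512, 0.1088, 0.0749]
tool_rot: [0.176, 0.984, 0.0, 0.0]
ft_force: [-1.2, -0.5, -1.7]
gripper_width: 0.013
grip_force: 30.0
```

Request:
jog_arm(deltas=[0, 0, 0.04, 0, 0, 0, 0.04, 0, 0, 0, 0, 0])

```text
time_s: 13.28
tool_pos: [0.512, 0.1087, 0.0729]
tool_rot: [0.176, 0.984, 0.0, 0.0]
ft_force: [-1.0, -0.4, -1.5]
gripper_width: 0.0127
grip_force: 30.0
```

Request:
jog_arm(deltas=[0, 0, 0.04, 0, 0, 0, 0.02, 0, 0, 0, 0, 0])

```text
time_s: 13.53
tool_pos: [0.512, 0.1088, 0.0715]
tool_rot: [0.176, 0.984, 0.0, 0.0]
ft_force: [-0.8, -0.2, -1.3]
gripper_width: 0.0128
grip_force: 30.0
```

Next I'll seat it, expecting contact near 0.070, then press 5 mm.

Request:
jog_arm(deltas=[0, 0, 0.04, 0, 0, 0, 0, 0])

```text
time_s: 13.7
tool_pos: [0.512, 0.1087, 0.0705]
tool_rot: [0.176, 0.984, 0.0, 0.0]
ft_force: [-1.1, -0.8, -2.0]
gripper_width: 0.0128
grip_force: 30.0
```

Request:
jog_arm(deltas=[0, 0, 0.04, 0, 0, 0, 0, 0])

```text
time_s: 13.87
tool_pos: [0.512, 0.1087, 0.0695]
tool_rot: [0.176, 0.984, 0.0, 0.0]
ft_force: [-1.4, -0.2, -1.9]
gripper_width: 0.0127
grip_force: 30.0
```

Request:
jog_arm(deltas=[0, 0, 0.04, 0, 0, 0, 0, 0])

```text
time_s: 14.03
tool_pos: [0.512, 0.1088, 0.0687]
tool_rot: [0.176, 0.984, 0.0, 0.0]
ft_force: [-3.2, -0.3, 2.5]
gripper_width: 0.0126
grip_force: 30.0
```

Request:
jog_arm(deltas=[0, 0, 0.04, 0, 0, 0, 0, 0])

```text
time_s: 14.2
tool_pos: [0.512, 0.1087, 0.0676]
tool_rot: [0.176, 0.984, 0.0, 0.0]
ft_force: [-3.3, -0.1, 3.0]
gripper_width: 0.0127
grip_force: 30.0
```

Request:
jog_arm(deltas=[0, 0, 0.04, 0, 0, 0, 0.04, 0, 0, 0, 0, 0])

```text
time_s: 14.45
tool_pos: [0.5121, 0.1087, 0.0656]
tool_rot: [0.176, 0.984, 0.0, 0.0]
ft_force: [-2.3, 0.3, 5.5]
gripper_width: 0.013
grip_force: 30.0
```

Request:
jog_arm(deltas=[0, 0, 0.04, 0, 0, 0, 0, 0])

```text
time_s: 14.62
tool_pos: [0.5121, 0.1088, 0.0646]
tool_rot: [0.176, 0.984, 0.0, 0.0]
ft_force: [-3.1, -0.2, 5.1]
gripper_width: 0.0127
grip_force: 30.0
```

Request:
jog_arm(deltas=[0, 0, 0.04, 0, 0, 0, 0, 0])

```text
time_s: 14.78
tool_pos: [0.5121, 0.1088, 0.0642]
tool_rot: [0.176, 0.984, -0.0, 0.0]
ft_force: [-4.3, -1.3, 10.7]
gripper_width: 0.0126
grip_force: 30.0
```

Request:
jog_arm(deltas=[0, 0, 0.02, 0, 0, 0, 0, 0, 0, 0, 0, 0])

```text
time_s: 15.03
tool_pos: [0.5122, 0.1088, 0.0641]
tool_rot: [0.176, 0.984, 0.0, 0.0]
ft_force: [-6.3, -0.2, 15.3]
gripper_width: 0.0127
grip_force: 30.0
```

```bash
python3 - <<'E'
from h import *
si=manip.get_image("side")[:,:,::-1];to=manip.get_image("top")[:,:,::-1]
cv2.imwrite("pics/fin.png",np.hstack([cv2.resize(si[170:290,200:360],(400,300),interpolation=cv2.INTER_CUBIC),cv2.resize(to[130:310,160:400],(400,300))]))
go(manip.read_state(),[.512,.109,.064],np.pi-.354)
E
```

```text
t 15.1333 pos [0.5122 0.1087 0.0642] ang 2.7879 tilt [ 0.0008 -0.0002] F [-7.1 -1.6 14.4] w 0.0129
tool delta fullscale [0.01 0.01 0.01] 0.00310102224776454
```

View pics/fin.png

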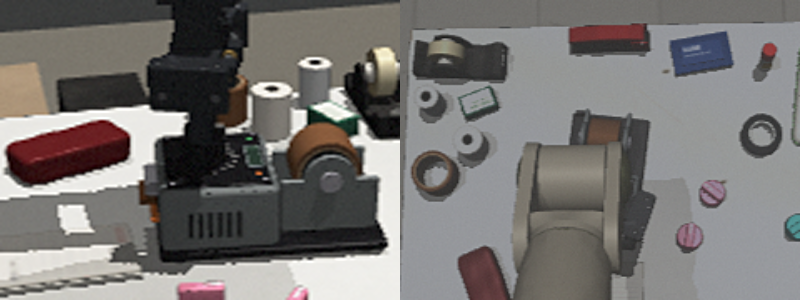

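The picture shows the gripper holding the dial down on the deck (left, around (200,150)), with the other items where they were. The push is about 15 N against the stop, so I'm handing in.

```bash
python3 -c "
from cell import manip
print(manip.job_done())"
```

```text
the job is handed in; nothing more can be done
None
```

The black dial is keyed onto the shaft, seated, and held pressed fully in by the gripper at about 15 N against the stop. I handed the job in at about 15 s; no verdict came back. My first grasp closed on nothing because the real fingertips sit about 36 mm short of the reported TCP, and finding that depth by touch briefly put about 35 N on the dial's skirt.

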